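Turn the dye carousel to green

TASK

Using only the outside of the fingers, gently push the orange tabs of the dye carousel round, either way, until the green pot stands right in line with the white pointer on the foot plate, then take the fingers clear. Pinch or lift nothing, do not touch the pots, do not shift or tip the carousel's stand, never let the carousel spin, and leave the other things on the table alone.

Things in the scene. Friction and masses are not known exactly. Their poses are not given: they have to be found in the camera images.
- stand: The carousel's black round foot plate, diameter 250 mm, 12 mm thick, about 2.6 kg, standing loose on the table. Origin: centre of its underside, on the table; the carousel's upright turning axis passes through it, z up. A flat white pointer (its tip inward, its top 18 mm above the table) lies on the plate's edge along the stand's own +x, from 84 to 122 mm from the axis.
- carousel (a joint): Turn of the carousel on its stand, rad, growing anticlockwise seen from above; at 0 (or any whole turn) the green pot is exactly at the pointer. It has no end stops and turns either way; friction of about 0.22 N m (about 2 N at a tab) holds it wherever it is left, with no detents. The rotor: a white disc of radius 75 mm, 20 to 36 mm above the table, a small aluminium post at its centre up to 70 mm, three tabs and six pots.
- green_pot (a point): Centre of the green pot, 52 mm from the axis, 51 mm above the table. Turns with the carousel.
- mark (a point): Where the green pot's centre should be: the point 52 mm from the axis in line with the white pointer, 51 mm above the table. Fixed to the stand.
- pots: The six closed pots fixed on the disc, each 36 mm in diameter and from 36 to 66 mm above the table, centres 52 mm from the axis and 60 degrees apart: going anticlockwise from above green, yellow, blue, white, pink, black. Origin: on the axis at table level; its +x points to the green pot.
- tab0 (a point): Middle of the outer half of one of the three orange tabs, 107 mm from the axis, 44 mm above the table, 30 degrees anticlockwise from the green pot. A tab is an upright radial plate 10 mm thick, reaching from the disc out to 122 mm from the axis, from 22 to 66 mm above the table; push its flat side. The gap from its lower edge to the foot plate is 10 mm.
- tab1 (a point): Middle of the outer half of one of the three orange tabs, 107 mm from the axis, 44 mm above the table, 150 degrees anticlockwise from the green pot. A tab is an upright radial plate 10 mm thick, reaching from the disc out to 122 mm from the axis, from 22 to 66 mm above the table; push its flat side. The gap from its lower edge to the foot plate is 10 mm.
- tab2 (a point): Middle of the outer half of one of the three orange tabs, 107 mm from the axis, 44 mm above the table, 270 degrees anticlockwise from the green pot. A tab is an upright radial plate 10 mm thick, reaching from the disc out to 122 mm from the axis, from 22 to 66 mm above the table; push its flat side. The gap from its lower edge to the foot plate is 10 mm.
- blue_bottle: Loose bystander: blue dye bottle, diameter 48, 100 tall, black cap (mm). Origin: under its middle, at table level.
- pink_bottle: Loose bystander: pink dye bottle, diameter 48, 100 tall, white cap (mm). Origin: under its middle, at table level.
- salt_jar: Loose bystander: white salt jar, diameter 60, 85 tall, steel lid (mm). Origin: under its middle, at table level.
- beaker: Loose bystander: open yellow cup, diameter 70 at the rim, 85 tall (mm). Origin: under its middle, at table level.
- brush: Loose bystander: paint brush lying flat, about 200 long (mm). Origin: under it, at table level, x along the brush.
- dryer: Loose bystander: black hair dryer lying on its side, about 210 long, 66 high, handle 145 out to its +y (mm). Origin: under its middle, at table level.
- jar_lid: Loose bystander: black screw lid lying flat, diameter 64, 14 high (mm). Origin: under its middle, at table level.

How it is judged:
By the outcome, as a careful person would: the job done as asked, in the order asked, and still so for the second after the job is handed in, with the robot touching nothing.
It also fails if it takes over 48 s, if anything falls off the work surface, if the arm or the gripper's body presses on something with over 40 N, if the wrist force passes 120 N, or if a joint passes its speed limit or range.

ROBOT

A 6-joint arm with a two-finger parallel gripper is mounted at the origin on the work surface. World frame = base frame: x ahead of the robot, y to its left, z up, the work surface at z = 0. Lengths are in m, angles in rad, forces in N, time in s.
With the tool pointing down it reaches from about 0.3 to 0.875 m from the base axis. Payload 6.4 kg.
Tool frame: the origin (TCP) lies midway between the tips of the shut fingers; the grasp point (between the pads) lies 19 mm behind it (grasp_offset is the distance from the TCP to the grasp point, in m); z points along the fingers, y is the line along which they close (so a half turn about z gives the same grasp; the last joint's range is limited). The gripper opens to 85 mm and grips with 20 to 120 N. Pads are 22 mm wide; open, the fingers measure 114 mm over their backs; the gripper's body (76 mm by 85 mm) begins 54 mm behind the grasp point. The pads swing forward as they close: fully open they stand 13 mm farther back than shut.
Start: joints at [0.936, 0.181, 1.607, -0, 1.354, -0.206], TCP at [0.239, 0.523, 0.211] pointing down, gripper open.
Joint ranges: [-2.99, 2.99], [-0.89, 2.07], [0.3, 2.58], [-1.14, 4.28], [0, 2.63], [-3.12, 3.12]. Speed limits (rad/s): [2.57, 2.57, 3.01, 3.14, 3.14, 3.14].

INTERFACE

Orientations are given as a unit quaternion [w, x, y, z].
In Python, from bench import * gives the robot as it stands. The module is installed in compiled form; this text tells all that it offers.
- The arm moves only by the tool servo_tool, never from a script. Its argument "commands" is text: rows parted by semicolons, each of 7 numbers parted by spaces: the turn, a rotation vector about the tool's x, y, z in rad, then the shift along the tool's x, y, z in mm, then the opening, from 0 (shut) to 1 (fully open). In form: wx wy wz dx dy dz claw; .... A call has 1 to 5 rows; each row shifts and turns the commanded pose from where the row before left it, along the tool's axes as they then stand; what a row does not reach is not made up. A row lasts 1/8 s, in which the tool goes at most 62.5 mm and 10.7 degrees, less where a joint would pass 70% of its speed; a pose out of reach is approached as far as the arm can. A call with a gripper value outside its range is refused whole. The fingers move at their own pace and stop on an object; the grip force is fixed at half the most. Time passes only in rows, so rows that do not move let the fingers close. It gives the time, the measured TCP pose, the force, the opening and the grip force at its end, in the units of the state.
- get_obs(): the state, without advancing time (a new reading comes with each control period).
- camera(name): name is "scene" or "top" or "wrist"; returns the picture (420x560x3 uint8, blue, green, red); there is no depth.
- calibration(name): a dict with "fx", "fy", "cx", "cy" (pixels), "R" (3x3) and "t" (3): a world point X has camera coordinates R X + t. Camera axes: x right, y down, z forward; pixel columns grow to the right and rows downward; lengths in m; the calibration is good to about 2 mm. A picture is of the moment at which its call begins: read the wrist's pose just before it. calibration takes no time and is no camera call; for the wrist camera it gives the pose at the moment of the call.
- hand_in(): hands the job in; it is judged then, once.
The state is a dict: "time_s": time; "q": joint angles; "dq": joint speeds; "joint_efforts": joint torques, N m; "eef_pos": TCP position; "eef_rot": TCP orientation; "wrist_force": force on the tool from outside, world axes, zero at the start; "torque": the same for the moment, N m; "opening": opening from 0.0 (shut) to 1.0 (fully open); "grasp_force": force on a finger pad.
Only numpy, scipy, OpenCV 4.12 (cv2) and the standard library are available. Lean on these libraries where they do the work, as an engineer would, in place of code of your own. Each camera call takes 0.05 s, during which the arm holds its last target. There are 200 camera calls.

## Working session

There is one attempt and no reset: what is moved stays moved. The work goes in short steps, Python scripts to look and compute and a tool call to move; the robot and the scene stay as the last step left them, time stands still between calls to the robot, and variables do not carry over. Pictures are saved under pics/ and viewed, at most 10 in all, crops included, and the job is handed in when it is done.

Besides the shell and the picture viewer there is one more tool, called as name(argument=value, ...) on one line, values as JSON. servo_tool: Moves the arm, as the interface text tells. Its arguments: {"type":"object","properties":{"commands":{"type":"string"}},"required":["commands"]}

```bash
mkdir -p pics
python3 - <<'E'
from bench import *
import cv2
o=get_obs();print(o['time_s'],o['eef_pos'],o['eef_rot'],o['opening'])
for n in('top','scene'):
    cv2.imwrite(f'pics/{n}0.png',camera(n));c=calibration(n);print(n,c)
E
```

```text
0.0 [0.23871033 0.52245712 0.20968101] [-3.47669870e-04  2.12759004e-01  9.77104309e-01 -8.08829991e-04] 1.0027175599411486
top {'fx': 406.253561938835, 'fy': 406.253561938835, 'cx': 278.51914446416095, 'cy': 208.60219207001603, 'R': array([[-0.02283539, -0.99967104,  0.01167731],
       [-0.99489913,  0.02157531, -0.09854049],
       [ 0.09825613, -0.01386796, -0.99506453]]), 't': array([-0.03572733,  0.53480149,  1.25768943])}
scene {'fx': 441.02578133163877, 'fy': 441.02578133163877, 'cx': 277.24215825207006, 'cy': 207.31659539413573, 'R': array([[ 0.66814162,  0.74401465,  0.00538319],
       [ 0.39686828, -0.3502579 , -0.8484191 ],
       [-0.62935074,  0.56900053, -0.5292977 ]]), 't': array([-0.31034363, -0.17307876,  1.86528791])}
```

View pics/top0.png

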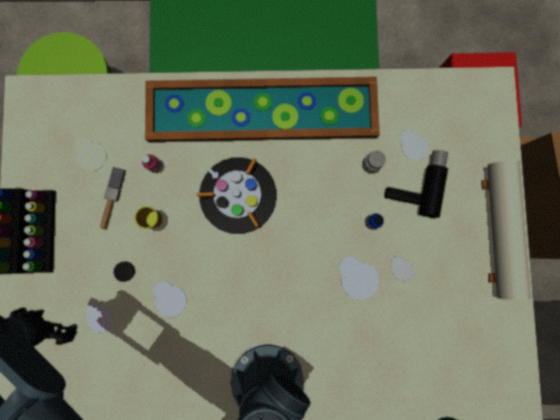

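View pics/scene0.png

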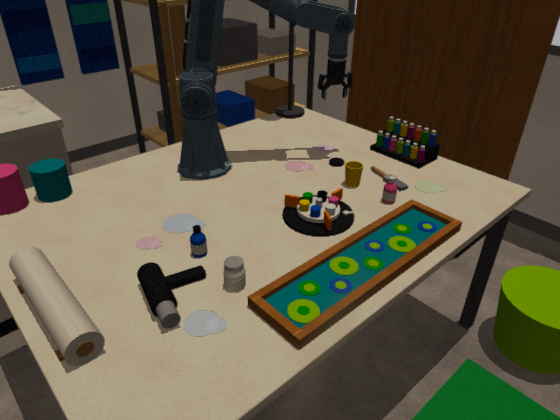

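The top view shows the carousel at about (238,195), the white pointer at about (213,174), and the green pot at (237,210). The tabs point to about (206,194), (251,164) and (255,222). Next I'll take an enlarged crop.

```bash
cat > h.py <<'E'
import numpy as np,cv2
def px2w(c,u,v,z):
    d=c['R'].T@np.array([(u-c['cx'])/c['fx'],(v-c['cy'])/c['fy'],1]);o=-c['R'].T@c['t']
    return o+d*(z-o[2])/d[2]
def w2px(c,X):
    p=c['R']@np.array(X)+c['t'];return np.array([c['fx']*p[0]/p[2]+c['cx'],c['fy']*p[1]/p[2]+c['cy']])
E
python3 - <<'E'
from bench import *
from h import *
im=cv2.imread('pics/top0.png')[145:245,190:290]
cv2.imwrite('pics/crop0.png',cv2.resize(im,(600,600),interpolation=cv2.INTER_CUBIC))
g=cv2.cvtColor(cv2.imread('pics/top0.png'),cv2.COLOR_BGR2GRAY)
c=calibration('top')
print(px2w(c,238,195,.012))
E
```

```text
[0.58192171 0.08099097 0.012     ]
```

View pics/crop0.png

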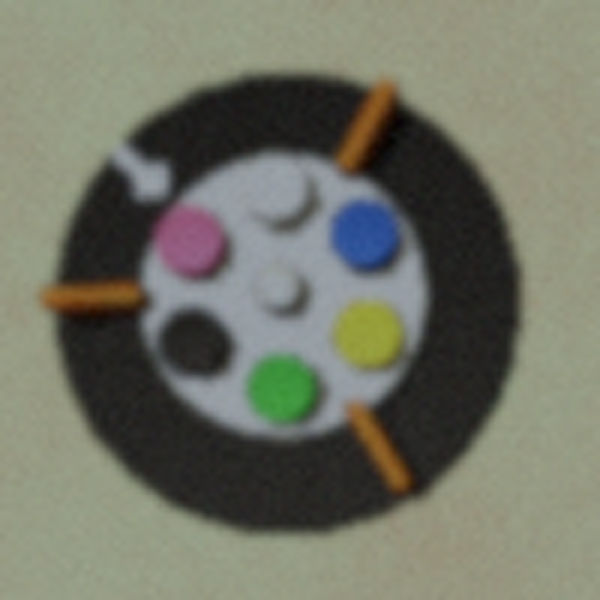

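```bash
cat > ang.py <<'E'
from bench import *
from h import *
c=calibration('top')
f=lambda u,v,z:px2w(c,190+(u+.5)/6-.5,145+(v+.5)/6-.5,z)[:2]
C=f(288.5,302.5,.010)
pots=[(283,388),(369,333),(365,235),(282,190),(190,241),(196,343)]
P=np.array([f(*p,.066) for p in pots])
print('C',C,'potmean',P.mean(0),'post',f(280,290,.07))
M=P.mean(0)
a=[np.degrees(np.arctan2(*(p-M)[::-1]))-60*i for i,p in enumerate(P)]
print('pot ang',[round((x+180)%360-180,1) for x in a],'r',np.linalg.norm(P-M,axis=1))
for p in[(118,150),(152,185)]:
    w=f(*p,.018)
    for cc in(C,M): d=w-cc;print('ptr',np.degrees(np.arctan2(d[1],d[0])),np.linalg.norm(d))
for p in[(388,85),(403,487),(44,298)]:
    w=f(*p,.066)
    d=w-M;print('tab',w,np.degrees(np.arctan2(d[1],d[0])),np.linalg.norm(d))
for n,p,z in[('pink bottle',(150,161),.1),('beaker',(148,217),.085)]:print(n,px2w(c,*p,z))
E
python3 ang.py
```

```text
C [0.58221405 0.08223077] potmean [0.58216499 0.08119328] post [0.58064878 0.0812868 ]
pot ang [np.float64(-179.5), np.float64(-178.3), np.float64(-178.5), np.float64(178.6), np.float64(-178.8), np.float64(-177.9)] r [0.05140155 0.05079222 0.05097095 0.05089372 0.05272565 0.05149738]
ptr 47.06656443338853 0.12189936314659101
ptr 47.37979950397102 0.1226942019355828
ptr 48.20189514787414 0.09557842204946186
ptr 48.59120592700622 0.0963867871335699
tab [0.686846   0.02458797] -28.401907585668802 0.1190053587764826
tab [0.47889412 0.02049483] -149.55470508816708 0.11978804392520113
tab [0.57964141 0.20218549] 91.19486729451134 0.12101852006570582
pink bottle [0.67863535 0.3360676  0.1       ]
beaker [0.51129203 0.345196   0.085     ]
```

servo_tool(commands="0 0 0 -48 -36 0 0; 0 0 0 -48 -36 0 0; 0 0 0 -48 -36 0 0; 0 0 0 -48 -36 0 0; 0 0 0 -48 -36 0 0")

```text
time_s: 0.72
eef_pos: [0.3829, 0.2577, 0.2104]
eef_rot: [0.0, 0.213, 0.977, -0.0]
wrist_force: [0.5, 0.6, 0.6]
opening: 0.002
grasp_force: 0.0
```

servo_tool(commands="0 0 0 -48 -36 0 0; 0 0 0 -48 -36 0 0; 0 0 0 -48 -36 0 0; 0 0 0 -48 -36 0 0; 0 0 0 -48 -36 0 0")

```text
time_s: 1.35
eef_pos: [0.5264, -0.0059, 0.2104]
eef_rot: [-0.0, 0.213, 0.977, 0.0]
wrist_force: [0.0, 0.3, 0.2]
opening: 0.0
grasp_force: 0.0
```

servo_tool(commands="0 0 -0.185 0 0 0 0; 0 0 -0.185 0 0 0 0; 0 0 -0.185 0 0 0 0; 0 0 -0.185 0 0 0 0; 0 0 -0.185 0 0 0 0")

```text
time_s: 1.98
eef_pos: [0.5256, -0.004, 0.2101]
eef_rot: [-0.0, -0.248, 0.969, 0.0]
wrist_force: [-0.6, -1.3, -0.2]
opening: -0.0
grasp_force: 0.0
```

servo_tool(commands="0 0 -0.185 0 0 0 0; 0 0 -0.185 0 0 0 0; 0 0 -0.185 0 0 0 0; 0 0 0 0 0 0 0")

```text
time_s: 2.48
eef_pos: [0.5256, -0.0039, 0.2102]
eef_rot: [-0.0, -0.501, 0.865, 0.0]
wrist_force: [0.9, -0.2, -0.4]
opening: -0.005
grasp_force: 0.0
```

```bash
cat > st.py <<'E'
from bench import *
from h import *
from scipy.spatial.transform import Rotation as Ro
C=np.array([.5822,.0818])
o=get_obs();w,x,y,z=o['eef_rot'];R=Ro.from_quat([x,y,z,w]).as_matrix();p=o['eef_pos'];d=p[:2]-C
ya=np.degrees(np.arctan2(R[1,1],R[0,1]))
th=np.degrees(np.arctan2(d[1],d[0]))%360
print('t',o['time_s'],'p',p.round(4),'yang',ya.round(2),'theta',th.round(2),'r',np.linalg.norm(d).round(4),'F',np.round(o['wrist_force'],1),'open',o['opening'],'q6',o['q'][5])
def to(th,r,yang,z):
    X=np.r_[C+r*np.array([np.cos(np.radians(th)),np.sin(np.radians(th))]),z]
    print('tool shift mm',(R.T@(X-p)*1000).round(1),'wz',np.radians((ya-yang+180)%360-180).round(4),'tilt',R[:,2].round(4))
E
python3 - <<'E'
from st import *
to(240,.107,150,.038)
cv2.imwrite('pics/wr1.png',camera('wrist'))
E
```

```text
t 2.475 p [ 0.5256 -0.0039  0.2102] yang 150.14 theta 236.58 r 0.1027 F [ 0.9 -0.2 -0.4] open -0.0045636702221341485 q6 -2.8538741010168605
tool shift mm [  4.4  -6.3 172.2] wz 0.0024 tilt [-8.e-04  2.e-04 -1.e+00]
```

View pics/wr1.png

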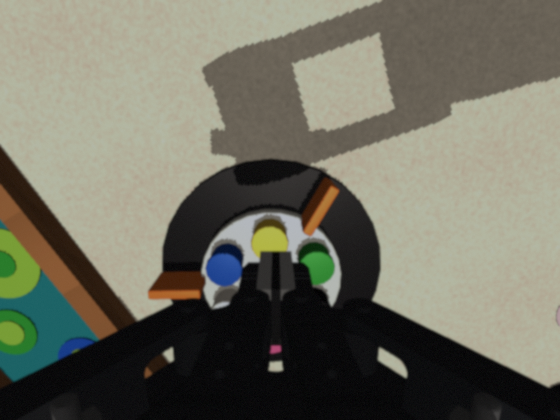

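servo_tool(commands="0 0 0 4 -6 40 0; 0 0 0 0 0 40 0; 0 0 0 0 0 20 0")

```text
time_s: 2.9
eef_pos: [0.5275, -0.0102, 0.108]
eef_rot: [-0.001, -0.5, 0.866, 0.001]
wrist_force: [0.7, -0.4, 0.2]
opening: 0.001
grasp_force: 0.0
```

The wrist view has tab0 at (320,207), green at (316,265), yellow at (268,238), and the shut fingertips at (277,255). The fingers are on the anticlockwise side of tab0, in free space outside the pots, so I can go down.

servo_tool(commands="0 0 0 0 0 30 0; 0 0 0 0 0 25 0; 0 0 0 0 0 15 0; 0 0 0 0 0 0 0")

```text
time_s: 3.4
eef_pos: [0.5283, -0.0103, 0.0396]
eef_rot: [-0.001, -0.501, 0.865, 0.001]
wrist_force: [-0.1, -0.3, 0.9]
opening: 0.002
grasp_force: 0.0
```

Run:
```python
from st import *
to(240,.107,150,.038)
# per-row twist for 4 deg cw arc, start pose y=tangent
a=np.radians(4);print(107*np.sin(a),107*(1-np.cos(a)), 'tool x dir',R[:,0],'radial',d/np.linalg.norm(d))
```

```text
t 3.4 p [ 0.5283 -0.0103  0.0396] yang 150.14 theta 239.65 r 0.1067 F [-0.1 -0.3  0.9] open 0.0019871967440088785 q6 -2.8646498674273113
tool shift mm [ 0.3 -0.7  1.6] wz 0.0024 tilt [-2.3e-03  5.0e-04 -1.0e+00]
7.4639426906214075 0.26064662219881085 tool x dir [-4.97895628e-01 -8.67236709e-01  6.59587975e-04] radial [-0.50535454 -0.86291181]
```

servo_tool(commands="0 0 0.07 -0.26 7.46 0 0; 0 0 0.07 -0.26 7.46 0 0; 0 0 0.05 -0.14 5.4 0 0; 0 0 0.05 -0.14 5.4 0 0; 0 0 0.05 -0.14 5.4 0 0")

```text
time_s: 4.03
eef_pos: [0.5058, 0.0085, 0.0421]
eef_rot: [0.001, -0.37, 0.929, -0.001]
wrist_force: [0.3, -0.5, 0.5]
opening: -0.003
grasp_force: 0.0
```

Run:
```python
from st import *
```

```text
t 4.025 p [0.5058 0.0085 0.0421] yang 133.45 theta 223.79 r 0.1058 F [ 0.3 -0.5  0.5] open -0.0029273546814987234 q6 -2.5472907488057928
```

servo_tool(commands="0 0 0.05 -0.14 5.4 1 0; 0 0 0.05 -0.14 5.4 1 0; 0 0 0.05 -0.14 5.4 1 0; 0 0 0.05 -0.14 5.4 0 0; 0 0 0.05 -0.14 5.4 0 0")

```text
time_s: 4.65
eef_pos: [0.4902, 0.0297, 0.0393]
eef_rot: [0.001, -0.252, 0.968, -0.001]
wrist_force: [0.5, -3.3, 0.9]
opening: 0.002
grasp_force: 1.3
```

Run:
```python
from st import *
print(R[:,2])
cv2.imwrite('pics/wr2.png',camera('wrist'))
```

```text
t 4.65 p [0.4902 0.0297 0.0393] yang 119.14 theta 209.54 r 0.1057 F [ 0.5 -3.3  0.9] open 0.0017530292775055113 q6 -2.259789341275478
[ 0.00305896 -0.0015671  -0.99999409]
```

View pics/wr2.png

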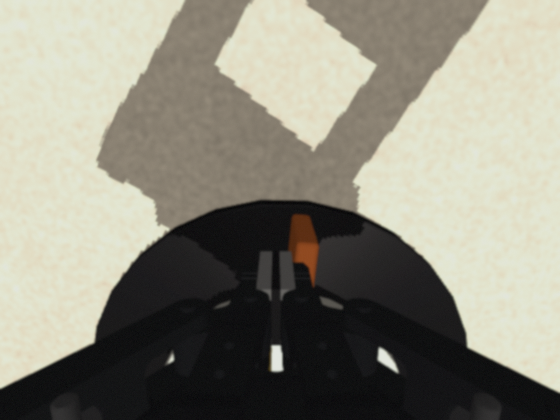

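Tab0 is in contact with the finger's back at (300,260), and the force is about 3 N. I'll push on.

servo_tool(commands="0 0 0.06 -0.2 6.4 0 0; 0 0 0.06 -0.2 6.4 0 0; 0 0 0.06 -0.2 6.4 0 0; 0 0 0.06 -0.2 6.4 0 0; 0 0 0.06 -0.2 6.4 0 0")

```text
time_s: 5.32
eef_pos: [0.4786, 0.0598, 0.0389]
eef_rot: [0.001, -0.104, 0.995, -0.001]
wrist_force: [-0.7, -2.7, 1.7]
opening: -0.001
grasp_force: 1.3
```

servo_tool(commands="0 0 0.06 -0.2 6.4 0 0; 0 0 0.06 -0.2 6.4 0 0; 0 0 0.06 -0.2 6.4 0 0; 0 0 0.06 -0.2 6.4 0 0; 0 0 0.06 -0.2 6.4 0 0")

```text
time_s: 5.95
eef_pos: [0.4763, 0.0918, 0.0388]
eef_rot: [0.001, 0.045, 0.999, -0.0]
wrist_force: [-0.5, -2.8, 2.2]
opening: 0.002
grasp_force: 2.2
```

Run:
```python
from st import *
to(th,.106,th-90,.039)
```

```text
t 5.95 p [0.4763 0.0918 0.0388] yang 84.81 theta 174.59 r 0.1064 F [-0.5 -2.8  2.2] open 0.0019193992752313946 q6 -1.5339947636619
tool shift mm [-0.4 -0.  -0.2] wz 0.0038 tilt [ 1.1e-03 -8.0e-04 -1.0e+00]
```

servo_tool(commands="0 0 0.06 -0.2 6.4 0 0; 0 0 0.06 -0.2 6.4 0 0; 0 0 0.06 -0.2 6.4 0 0; 0 0 0.06 -0.2 6.4 0 0; 0 0 0.06 -0.2 6.4 0 0")

```text
time_s: 6.58
eef_pos: [0.4836, 0.1231, 0.0388]
eef_rot: [0.0, 0.194, 0.981, -0.0]
wrist_force: [-2.5, -2.0, 5.0]
opening: 0.0
grasp_force: 2.7
```

servo_tool(commands="0 0 0.06 -0.2 6.4 0 0; 0 0 0.06 -0.2 6.4 0 0; 0 0 0.06 -0.2 6.4 0 0; 0 0 0.06 -0.2 6.4 0 0; 0 0 0.06 -0.2 6.4 0 0")

```text
time_s: 7.2
eef_pos: [0.5, 0.1506, 0.0389]
eef_rot: [0.0, 0.339, 0.941, 0.0]
wrist_force: [-2.3, -0.1, 3.1]
opening: 0.005
grasp_force: 2.7
```

Run:
```python
from st import *
to(th,.106,th-90,.039)
```

```text
t 7.2 p [0.5    0.1506 0.0389] yang 50.43 theta 140.07 r 0.1072 F [-2.3 -0.1  3.1] open 0.004930783489291036 q6 -0.8149925189405981
tool shift mm [-1.2 -0.  -0.1] wz 0.0062 tilt [ 4.e-04 -0.e+00 -1.e+00]
```

servo_tool(commands="0 0 0.06 -0.4 6.4 0 0; 0 0 0.06 -0.4 6.4 0 0; 0 0 0.06 -0.4 6.4 0 0; 0 0 0.06 -0.4 6.4 0 0; 0 0 0.06 -0.4 6.4 0 0")

```text
time_s: 7.82
eef_pos: [0.524, 0.1719, 0.0388]
eef_rot: [-0.0, 0.475, 0.88, 0.0]
wrist_force: [-3.7, 2.1, 3.7]
opening: 0.004
grasp_force: 3.4
```

servo_tool(commands="0 0 0.06 -0.2 6.4 0 0; 0 0 0.06 -0.2 6.4 0 0; 0 0 0.05 -0.15 5.3 0 0; 0 0 0.03 -0.05 3.2 0 0; 0 0 0 0 0 0 0")

```text
time_s: 8.45
eef_pos: [0.5438, 0.1816, 0.0388]
eef_rot: [0.0, 0.56, 0.829, 0.001]
wrist_force: [-2.3, 2.8, 5.5]
opening: -0.004
grasp_force: 3.8
```

Run:
```python
from st import *
to(th,.106,th-90,.039)
im=camera('top')
cv2.imwrite('pics/top3.png',im)
a=cv2.resize(im[145:245,190:290],(600,600),interpolation=cv2.INTER_CUBIC)
cv2.imwrite('pics/crop3.png',a)
```

```text
t 8.45 p [0.5438 0.1816 0.0388] yang 21.9 theta 111.03 r 0.107 F [-2.3  2.8  5.5] open -0.003532330598204782 q6 -0.26811674553098225
tool shift mm [-1.  -0.  -0.2] wz 0.0152 tilt [ 0.0019  0.0013 -1.    ]
```

View pics/crop3.png

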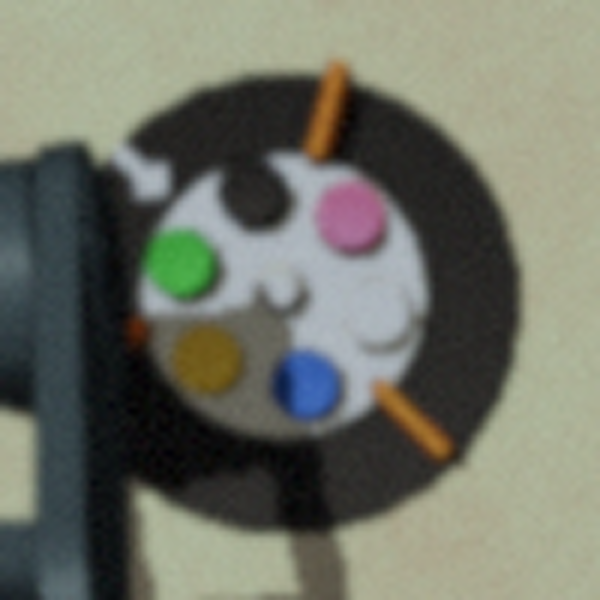

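The crop shows the stand unmoved. Green is at (182,264), black at (255,194), pink at (352,214), white at (380,313), blue at (308,385) and yellow at (208,358), with the pointer at (145,175). Next I'll work out the angle left.

```bash
cat > m.py <<'E'
from bench import *
from h import *
c=calibration('top')
f=lambda u,v,z:px2w(c,190+(u+.5)/6-.5,145+(v+.5)/6-.5,z)[:2]
def carousel(pots):
    P=np.array([f(*p,.066) for p in pots]);M=P.mean(0)
    a=[((np.degrees(np.arctan2(*(p-M)[::-1]))-60*i)%360) for i,p in enumerate(P)]
    return M,np.mean(a),np.round(a,1)
M0=carousel([(283,388),(369,333),(365,235),(282,190),(190,241),(196,343)])
def warp(im,z,C,r=.13,s=4000):  # rectified: col=+x,row=+y
    n=int(2*r*s);H=cv2.getPerspectiveTransform(np.float32([w2px(c,[C[0]+a*r,C[1]+b*r,z]) for a,b in[(-1,-1),(1,-1),(1,1),(-1,1)]]),np.float32([[0,0],[n,0],[n,n],[0,n]]))
    return cv2.warpPerspective(im,H,(n,n),flags=cv2.INTER_CUBIC),s,n
def pointer(im,C):
    w,s,n=warp(im,.018,C);g=w.max(2).astype(float)
    yy,xx=np.mgrid[:n,:n];X=(xx-n/2)/s;Y=(yy-n/2)/s;r=np.hypot(X,Y);t=np.degrees(np.arctan2(Y,X))
    m=(r>.088)&(r<.116)&(abs(t-48)<14)
    wt=np.where(m,np.clip(g-90,0,None),0)
    return (wt*t).sum()/wt.sum(),[round((wt*t*k).sum()/(wt*k).sum(),2) for k in((r<.1),(r>=.1))]
E
python3 - <<'E'
from m import *
im0=cv2.imread('pics/top0.png')
M=M0[0]
M3=carousel([(182,264),(208,358),(308,385),(380,313),(352,214),(255,194)])
print(M0,M3)
for C in(M,M3[0],f(288.5,302.5,.010)):print(C,pointer(im0,C))
E
```

```text
(array([0.58216499, 0.08119328]), np.float64(180.92649677733388), array([180.5, 181.7, 181.5, 178.6, 181.2, 182.1])) (array([0.58233758, 0.08119183]), np.float64(74.56471949940841), array([75.1, 73.2, 74.7, 74.4, 75.4, 74.5]))
[0.58216499 0.08119328] (np.float64(47.6906886695712), [np.float64(47.66), np.float64(47.71)])
[0.58233758 0.08119183] (np.float64(47.76353677533859), [np.float64(47.74), np.float64(47.79)])
[0.58221405 0.08223077] (np.float64(47.31524493440983), [np.float64(47.28), np.float64(47.35)])
```

servo_tool(commands="0 0 0.06 -0.4 6.4 0 0; 0 0 0.06 -0.4 6.4 0 0; 0 0 0.06 -0.3 6.4 0 0; 0 0 0.06 -0.2 6.4 0 0; 0 0 0.06 -0.2 6.4 0 0")

```text
time_s: 9.12
eef_pos: [0.5749, 0.1884, 0.0388]
eef_rot: [0.0, 0.678, 0.735, 0.001]
wrist_force: [-2.6, 3.3, 5.3]
opening: 0.0
grasp_force: 4.4
```

servo_tool(commands="0 0 0.05 -0.15 5.3 0 0; 0 0 0.03 -0.05 3.2 0 0; 0 0 0 0 0 0 0; 0 0 0 0 0 0 0")

```text
time_s: 9.62
eef_pos: [0.5839, 0.1885, 0.0388]
eef_rot: [0.001, 0.706, 0.708, 0.001]
wrist_force: [-0.8, 3.1, 4.9]
opening: 0.004
grasp_force: 3.8
```

Run:
```python
from st import *
to(th,.106,th-90,.039)
im=np.mean([camera('top').astype(float) for _ in range(4)],0).astype(np.uint8)
cv2.imwrite('pics/top4.png',im)
cv2.imwrite('pics/crop4.png',cv2.resize(im[145:245,190:290],(600,600),interpolation=cv2.INTER_CUBIC))
```

```text
t 9.625 p [0.5839 0.1885 0.0388] yang 0.16 theta 89.07 r 0.1067 F [-0.8  3.1  4.9] open 0.0036466043616572323 q6 0.11559369971491434
tool shift mm [-0.7 -0.  -0.2] wz 0.0191 tilt [ 3.e-03  9.e-04 -1.e+00]
```

View pics/crop4.png

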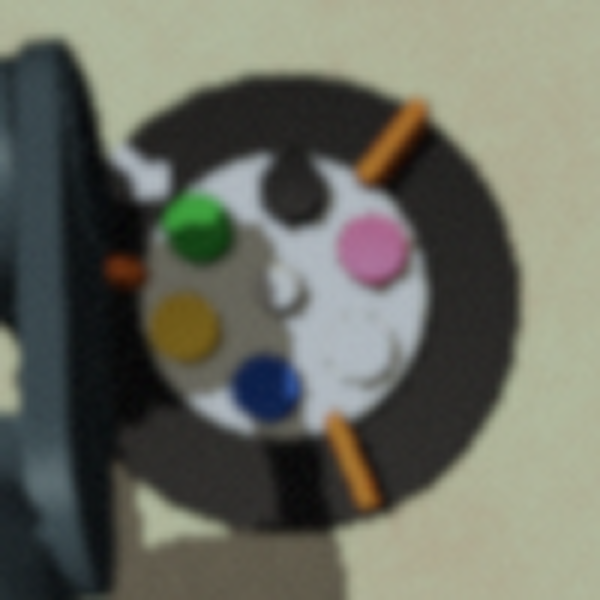

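Green is now at (199,228), yellow at (185,326), blue at (268,387), white at about (362,346), pink at (374,249) and black at (294,187), so a few degrees remain. Colour centroids for the remaining angle come next, as a finer check.

```bash
cat >> m.py <<'E'
def fine(im,pots,C):   # colour-saturation centroids at pot tops
    w,s,n=warp(im,.066,C,.08);hsv=cv2.cvtColor(w,cv2.COLOR_BGR2HSV);out=[]
    for i,p in enumerate(pots):
        if i in(3,5):continue
        q=(f(*p,.066)-C+.08)*s
        m=np.zeros((n,n),np.uint8);cv2.circle(m,tuple(int(v) for v in q),int(.023*s),1,-1)
        m=((hsv[...,1]>100)&(m>0)).astype(np.uint8)
        (cx,cy),rr=cv2.minEnclosingCircle(max(cv2.findContours(m,0,1)[0],key=cv2.contourArea))
        x=np.array([cx,cy])/s-.08;out.append(((np.degrees(np.arctan2(x[1],x[0]))-60*i)%360,np.hypot(*x)*1e3,rr/s*1e3))
    return np.round(out,1)
E
python3 - <<'E'
from m import *
pots=[(199,228),(185,326),(268,387),(362,346),(374,249),(294,187)]
r=carousel(pots);print(r,r[1]-47.7)
for im in('top0','top4'):
    I=cv2.imread(f'pics/{im}.png');print(fine(I,pots if im=='top4' else [(283,388),(369,333),(365,235),(282,190),(190,241),(196,343)],r[0]))
E
```

```text
(array([0.58277378, 0.08144268]), np.float64(51.979950636697005), array([52.8, 51.3, 52.3, 52.8, 51.1, 51.6])) 4.279950636697002
[[181.1  52.5  17.3]
 [180.6  52.4  17.6]
 [180.6  51.7  18.3]
 [176.4  58.5  14.8]]
[[53.4 53.6 19.6]
 [52.8 54.8 20.2]
 [51.4 52.1 17. ]
 [58.3 56.2  9.5]]
```

servo_tool(commands="0 0 0.03 -0.4 3.3 0 0; 0 0 0.03 -0.3 3.3 0 0; 0 0 0 0 0 0 0; 0 0 0 0 0 0 0")

```text
time_s: 10.32
eef_pos: [0.5904, 0.188, 0.0388]
eef_rot: [0.001, 0.727, 0.687, 0.002]
wrist_force: [-0.9, 4.8, 4.8]
opening: -0.002
grasp_force: 3.9
```

Run:
```python
from st import *
```

```text
t 10.325 p [0.5904 0.188  0.0388] yang -3.28 theta 85.56 r 0.1065 F [-0.9  4.8  4.8] open -0.0015455612782573076 q6 0.17311589712257752
```

servo_tool(commands="0 0 0 0 -5 0 0; 0 0 0 0 -15 0 0; 0 0 0 0 -20 0 0; 0 0 0 0 0 -40 0; 0 0 0 0 0 -60 0")

```text
time_s: 10.95
eef_pos: [0.5464, 0.1885, 0.1358]
eef_rot: [-0.002, 0.727, 0.686, -0.003]
wrist_force: [1.4, 0.8, 0.5]
opening: 0.002
grasp_force: 0.0
```

servo_tool(commands="0 0 0 50 -30 -20 0; 0 0 0 50 -30 0 0; 0 0 0 50 -30 0 0; 0 0 0 0 0 0 0; 0 0 0 0 0 0 0")

```text
time_s: 11.58
eef_pos: [0.4678, 0.3437, 0.157]
eef_rot: [0.0, 0.727, 0.687, -0.001]
wrist_force: [0.3, -0.6, -0.3]
opening: -0.004
grasp_force: 0.0
```

Run:
```python
from st import *
im=np.mean([camera('top').astype(float) for _ in range(5)],0).astype(np.uint8)
cv2.imwrite('pics/top5.png',im)
cv2.imwrite('pics/crop5.png',cv2.resize(im[145:245,190:290],(600,600),interpolation=cv2.INTER_CUBIC))
```

```text
t 11.575 p [0.4678 0.3437 0.157 ] yang -3.27 theta 113.58 r 0.2858 F [ 0.3 -0.6 -0.3] open -0.003686056538995283 q6 0.4873316574905314
```

View pics/crop5.png

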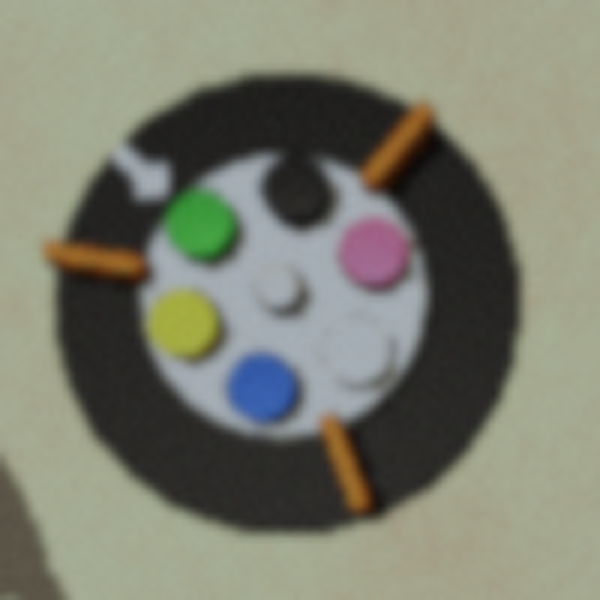

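```bash
cat > fin.py <<'E'
import sys
from m import *
from scipy.optimize import minimize
# photometric: sum of pot-disc colour uniformity -> fit angle & centre using warped template edges
COL=dict(g=0,y=1,b=2,p=4)
def run(name):
    I=cv2.imread(f'pics/{name}.png');C=np.array([.5823,.0813])
    w,s,n=warp(I,.066,C,.08);lab=cv2.cvtColor(w,cv2.COLOR_BGR2LAB).astype(float)
    ch=np.hypot(lab[...,1]-128,lab[...,2]-128);ch=cv2.GaussianBlur(ch,(0,0),4)
    yy,xx=np.mgrid[:n,:n];X=(xx-n/2)/s;Y=(yy-n/2)/s
    def cost(v,a0):
        t=0
        for i in(0,1,2,4):
            a=np.radians(a0+v[0]+60*i);d=np.hypot(X-v[1]/1e3-.052*np.cos(a),Y-v[2]/1e3-.052*np.sin(a))
            k=1/(1+np.exp((d-.018)/.0015));ring=1/(1+np.exp((d-.024)/.0015))-k
            A=(k*ch).sum()/k.sum();B=(ring*ch).sum()/ring.sum();t-=(A-B)/ch.max()
        return t
    return lambda a0:(lambda r:(round(a0+r.x[0],2),r.x[1:].round(2),round(r.fun,3)))(minimize(cost,[0,0,0],args=(a0,),method='Nelder-Mead',options=dict(xatol=.02,fatol=1e-5,initial_simplex=[[0,0,0],[3,0,0],[0,1.5,0],[0,0,1.5]])))
if __name__=='__main__':
    for nm,a in[('top0',181),('top5',48.5)]+([(sys.argv[1],48)] if len(sys.argv)>1 else []):
        r=run(nm)(a);I=cv2.imread(f'pics/{nm}.png');print(nm,r,'ptr',pointer(I,np.array([.5823,.0813])+r[1]/1e3))
E
python3 fin.py
python3 - <<'E'
from m import *
print(carousel([(201,224),(183,324),(263,387),(361,350),(374,252),(298,189)]))
E
```

```text
top0 (np.float64(181.17), array([0.23, 1.06]), np.float64(-1.849)) ptr (np.float64(47.398252406002946), [np.float64(47.36), np.float64(47.43)])
top5 (np.float64(49.75), array([0.23, 1.15]), np.float64(-1.87)) ptr (np.float64(47.37308745549064), [np.float64(47.32), np.float64(47.43)])
(array([0.58251983, 0.0816163 ]), np.float64(49.83376787857271), array([49.9, 49.7, 49.7, 51. , 49.7, 49. ]))
```

```bash
cat > go.py <<'E'
import sys
from st import *
C=np.array([.5824,.0822]);a=[float(v) for v in sys.argv[1:]]
d=p[:2]-C;print('th',np.degrees(np.arctan2(d[1],d[0])),np.linalg.norm(d))
def to2(X,yang): print('shift',(R.T@(np.array(X)-p)*1000).round(2),'wz',np.radians((ya-yang+180)%360-180).round(4))
pc=np.array([.5904,.188])   # last contact pose, yaw -3.28
k=np.radians(-a[0]);Q=C+np.array([[np.cos(k),-np.sin(k)],[np.sin(k),np.cos(k)]])@(pc-C)
to2([.5464,.1885,.136],-3.28);to2([*Q,.039],-3.28-a[0]);print(Q)
E
python3 go.py 2.35
```

```text
t 11.825 p [0.4689 0.3432 0.1574] yang -3.44 theta 113.44 r 0.2849 F [ 0.4  0.1 -0.1] open -0.002321790016089912 q6 0.4880245506919763
th 113.50675226084806 0.2846462741537595
shift [-149.79   86.68   21.47] wz -0.0028
shift [-147.77  134.99  118.46] wz 0.0382
[0.59473147 0.18758299]
```

servo_tool(commands="0 0 0 -50 29 0 0; 0 0 0 -50 29 0 0; 0 0 0 -50 29 0 0; 0 0 0 0 0 0 0; 0 0 0 0 0 40 0")

```text
time_s: 12.45
eef_pos: [0.5497, 0.1892, 0.1206]
eef_rot: [0.002, 0.728, 0.685, 0.003]
wrist_force: [-0.5, 0.2, -1.1]
opening: 0.001
grasp_force: 0.0
```

servo_tool(commands="0 0 0 0 0 40 0; 0 0 0 0 0 30 0; 0 0 0 0 0 8 0; 0 0 0.038 0 15 0 0; 0 0 0 0 0 0 0")

```text
time_s: 13.08
eef_pos: [0.5643, 0.189, 0.0417]
eef_rot: [0.001, 0.741, 0.672, 0.002]
wrist_force: [-0.1, 0.0, 1.4]
opening: -0.004
grasp_force: 0.0
```

```bash
python3 go.py 2.35
```

```text
t 13.075 p [0.5643 0.189  0.0417] yang -5.57 theta 99.47 r 0.1086 F [-0.1  0.   1.4] open -0.004025814389797885 q6 0.22111604224158596
th 99.61385027157618 0.1082713051383546
shift [ -2.1  -17.37 -94.42] wz -0.04
shift [ 1.59 30.39  2.79] wz 0.0011
[0.59473147 0.18758299]
```

servo_tool(commands="0 0 0 0.8 10 2 0; 0 0 0 0.4 8 0.5 0; 0 0 0 0.4 6 0.3 0; 0 0 0 0 3.4 0 0; 0 0 0 0 0 0 0")

```text
time_s: 13.7
eef_pos: [0.5888, 0.1877, 0.0368]
eef_rot: [0.0, 0.74, 0.672, 0.0]
wrist_force: [-0.1, -0.7, 1.0]
opening: 0.002
grasp_force: 0.5
```

```bash
python3 go.py 2.35
```

```text
t 13.7 p [0.5888 0.1877 0.0368] yang -5.51 theta 86.41 r 0.1062 F [-0.1 -0.7  1. ] open 0.0022637619459762617 q6 0.2129426390208881
th 86.50925720056964 0.10574137757398067
shift [ -3.32 -42.31 -99.22] wz -0.0389
shift [ 0.4   5.88 -2.22] wz 0.0022
[0.59473147 0.18758299]
```

servo_tool(commands="0 0 0 0.2 2 -1 0; 0 0 0 0.1 2 -0.5 0; 0 0 0 0 1.8 0 0; 0 0 0 0 0 0 0; 0 0 0 0 0 0 0")

```text
time_s: 14.32
eef_pos: [0.5952, 0.1876, 0.0387]
eef_rot: [0.0, 0.74, 0.672, 0.001]
wrist_force: [-0.6, -0.5, 0.4]
opening: 0.0
grasp_force: 0.5
```

```bash
python3 go.py 2.35
```

```text
t 14.325 p [0.5952 0.1876 0.0387] yang -5.5 theta 83.0 r 0.1066 F [-0.6 -0.5  0.4] open 0.00035838744566958245 q6 0.21144503301564624
th 83.08426884740746 0.10614449381281643
shift [ -3.73 -48.5  -97.34] wz -0.0388
shift [-0.03 -0.45 -0.27] wz 0.0022
[0.59473147 0.18758299]
```

servo_tool(commands="0 0 0 0 -5 0 0; 0 0 0 0 -15 0 0; 0 0 0 0 -20 0 0; 0 0 0 0 0 -40 0; 0 0 0 0 0 -60 0")

```text
time_s: 14.95
eef_pos: [0.5524, 0.1912, 0.1372]
eef_rot: [-0.001, 0.74, 0.672, -0.002]
wrist_force: [1.1, 0.3, 0.8]
opening: -0.0
grasp_force: 0.0
```

servo_tool(commands="0 0 0 50 -30 -20 0; 0 0 0 50 -30 0 0; 0 0 0 50 -30 0 0; 0 0 0 0 0 0 0; 0 0 0 0 0 0 0")

```text
time_s: 15.58
eef_pos: [0.4794, 0.3491, 0.1582]
eef_rot: [0.0, 0.74, 0.673, -0.0]
wrist_force: [-0.5, 0.8, 0.4]
opening: -0.0
grasp_force: 0.0
```

```bash
python3 - <<'E'
from st import *
im=np.mean([camera('top').astype(float) for _ in range(5)],0).astype(np.uint8)
cv2.imwrite('pics/top6.png',im)
E
python3 fin.py top6
```

```text
t 15.575 p [0.4794 0.3491 0.1582] yang -5.45 theta 111.04 r 0.2864 F [-0.5  0.8  0.4] open -0.00027747430459073045 q6 0.5250029711752858
top0 (np.float64(181.17), array([0.23, 1.06]), np.float64(-1.849)) ptr (np.float64(47.398252406002946), [np.float64(47.36), np.float64(47.43)])
top5 (np.float64(49.75), array([0.23, 1.15]), np.float64(-1.87)) ptr (np.float64(47.37308745549064), [np.float64(47.32), np.float64(47.43)])
top6 (np.float64(43.4), array([0.2 , 1.21]), np.float64(-1.863)) ptr (np.float64(47.332793053542645), [np.float64(47.28), np.float64(47.39)])
```

Tab0 was nudged 4° too far: it hit fast and coasted. I'll correct it from the clockwise side of the same tab, very slowly.

```bash
cat > go2.py <<'E'
import sys
from st import *
C=np.array([.5824,.0822]);d=p[:2]-C;print('th2',np.degrees(np.arctan2(d[1],d[0])).round(2),np.linalg.norm(d).round(4))
t,z=map(float,sys.argv[1:3]);X=np.r_[C+.107*np.array([np.cos(np.radians(t)),np.sin(np.radians(t))]),z]
print('shift',(R.T@(X-p)*1000).round(2),'wz',np.radians((ya-t+90+180)%360-180).round(4))
E
python3 go2.py 54 .158
```

```text
t 15.825 p [0.4802 0.3481 0.1582] yang -5.62 theta 110.95 r 0.2852 F [ 0.6 -0.6 -0.1] open 0.001692361970516228 q6 0.525459745705075
th2 111.02 0.2849
shift [-162.36  181.84    0.24] wz 0.5303
```

servo_tool(commands="0 0 0 -40 45 0 0; 0 0 0 -40 45 0 0; 0 0 0 -40 45 0 0; 0 0 0 -40 45 0 0; 0 0 0.13 0 0 0 0")

```text
time_s: 16.45
eef_pos: [0.6464, 0.1673, 0.1581]
eef_rot: [0.001, 0.785, 0.619, 0.0]
wrist_force: [-0.1, -0.0, 0.0]
opening: 0.0
grasp_force: 0.0
```

servo_tool(commands="0 0 0.13 0 0 0 0; 0 0 0.13 0 0 0 0; 0 0 0.14 0 0 0 0; 0 0 0 0 0 0 0; 0 0 0 0 0 0 0")

```text
time_s: 17.08
eef_pos: [0.6434, 0.1722, 0.1582]
eef_rot: [-0.0, 0.89, 0.456, -0.0]
wrist_force: [0.6, -0.1, 0.2]
opening: -0.001
grasp_force: 0.0
```

```bash
python3 go2.py 54 .039
python3 - <<'E'
from st import *
cv2.imwrite('pics/wr7.png',camera('wrist'))
E
```

```text
t 17.075 p [0.6434 0.1722 0.1582] yang -35.76 theta 55.91 r 0.1092 F [ 0.6 -0.1  0.2] open -0.0010334154592471724 q6 0.7078718733976893
th2 55.88 0.1087
shift [ -1.68   3.57 119.21] wz 0.0042
t 17.075 p [0.6434 0.1722 0.1582] yang -35.76 theta 55.91 r 0.1092 F [ 0.6 -0.1  0.2] open -0.0010334154592471724 q6 0.7078718733976893
```

View pics/wr7.png

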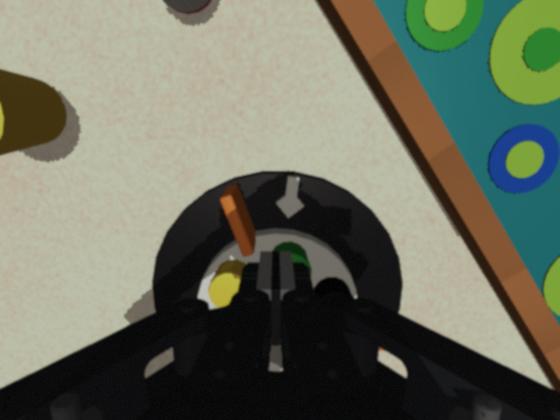

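The wrist view has tab0 at (238,218), the pointer at (290,197), green behind the fingers at (290,252), and the fingertips at (277,255). There is clear space on the clockwise side of tab0, so I'll descend there.

servo_tool(commands="0 0 0 -1.7 3 40 0; 0 0 0 0 0 40 0; 0 0 0 0 0 25 0; 0 0 0 0 0 13 0; 0 0 0 0 0 0 0")

```text
time_s: 17.75
eef_pos: [0.6443, 0.1696, 0.0396]
eef_rot: [-0.0, 0.89, 0.455, -0.001]
wrist_force: [-0.8, 1.0, 0.6]
opening: 0.001
grasp_force: 0.0
```

servo_tool(commands="0 0 -0.04 -0.1 -4.3 0 0; 0 0 -0.04 -0.1 -4.3 0 0; 0 0 -0.02 0 -2.1 0 0; 0 0 -0.02 0 -2.1 0 0; 0 0 0 0 0 0 0")

```text
time_s: 18.38
eef_pos: [0.6338, 0.1766, 0.0404]
eef_rot: [0.0, 0.861, 0.508, 0.0]
wrist_force: [0.4, -0.8, 0.6]
opening: -0.001
grasp_force: 0.0
```

```bash
python3 go2.py 67 .039
```

```text
t 18.375 p [0.6338 0.1766 0.0404] yang -28.97 theta 61.44 r 0.108 F [ 0.4 -0.8  0.6] open -0.0008296165140466786 q6 0.5973913056166967
th2 61.43 0.1075
shift [ -1.11 -10.37   1.41] wz -0.1042
```

servo_tool(commands="0 0 -0.017 0 -1.9 0.3 0; 0 0 -0.017 0 -1.9 0.3 0; 0 0 -0.017 0 -1.9 0.3 0; 0 0 -0.015 0 -1.6 0 0; 0 0 0 0 0 0 0")

```text
time_s: 19.0
eef_pos: [0.6273, 0.18, 0.0394]
eef_rot: [-0.0, 0.844, 0.536, -0.0]
wrist_force: [0.0, 0.4, 0.4]
opening: -0.003
grasp_force: 0.0
```

servo_tool(commands="0 0 -0.013 0 -1.4 0 0; 0 0 -0.013 0 -1.4 0 0; 0 0 0 0 0 0 0")

```text
time_s: 19.38
eef_pos: [0.6248, 0.1811, 0.0394]
eef_rot: [-0.0, 0.837, 0.547, -0.0]
wrist_force: [-0.5, 0.7, -0.3]
opening: -0.0
grasp_force: 0.0
```

```bash
python3 go2.py 71.4 .039
```

```text
t 19.375 p [0.6248 0.1811 0.0394] yang -23.71 theta 66.79 r 0.1081 F [-0.5  0.7 -0.3] open -0.0004470552447002294 q6 0.5137961702628139
th2 66.8 0.1076
shift [-1.05 -8.57  0.36] wz -0.0891
```

servo_tool(commands="0 0 -0.01 0 -1 0 0; 0 0 -0.01 0 -1 0 0; 0 0 0 0 0 0 0")

```text
time_s: 19.75
eef_pos: [0.6235, 0.1817, 0.0395]
eef_rot: [0.0, 0.832, 0.555, 0.0]
wrist_force: [2.8, 0.1, -0.2]
opening: -0.001
grasp_force: 1.1
```

servo_tool(commands="0 0 -0.01 0 -1 0 0; 0 0 -0.01 0 -1 0 0; 0 0 0 0 0 0 0")

```text
time_s: 20.12
eef_pos: [0.6212, 0.1827, 0.0395]
eef_rot: [0.0, 0.826, 0.563, 0.0]
wrist_force: [1.3, -0.5, -0.9]
opening: 0.002
grasp_force: 1.0
```

```bash
python3 go2.py 71.4 .039
python3 - <<'E'
from st import *
im=np.mean([camera('top').astype(float) for _ in range(5)],0).astype(np.uint8)
cv2.imwrite('pics/top8.png',im)
E
python3 fin.py top8|tail -1
```

```text
t 20.125 p [0.6212 0.1827 0.0395] yang -21.41 theta 68.85 r 0.1081 F [ 1.3 -0.5 -0.9] open 0.002062081760668502 q6 0.47680737052350314
th2 68.87 0.1077
shift [-0.83 -4.72  0.46] wz -0.0491
t 20.125 p [0.6212 0.1827 0.0395] yang -21.41 theta 68.85 r 0.1081 F [ 1.3 -0.5 -0.9] open 0.002062081760668502 q6 0.47680737052350314
top8 (np.float64(44.57), array([-0.38,  1.67]), np.float64(-1.541)) ptr (np.float64(47.08638480761415), [np.float64(46.8), np.float64(47.22)])
```

servo_tool(commands="0 0 -0.009 -0.1 -1 0 0; 0 0 -0.009 -0.1 -1 0 0; 0 0 -0.009 -0.1 -1 0 0; 0 0 -0.009 0 -1 0 0; 0 0 -0.009 0 -0.8 0 0")

```text
time_s: 21.0
eef_pos: [0.6166, 0.1842, 0.0395]
eef_rot: [-0.0, 0.813, 0.582, 0.0]
wrist_force: [2.4, 0.6, -0.8]
opening: 0.002
grasp_force: 1.2
```

servo_tool(commands="0 0 0 0 0 0 0; 0 0 0 0 0 0 0")

```text
time_s: 21.25
eef_pos: [0.6165, 0.1841, 0.0394]
eef_rot: [-0.0, 0.813, 0.582, -0.0]
wrist_force: [1.9, 0.1, 0.7]
opening: -0.001
grasp_force: 0.9
```

```bash
python3 go2.py 71.5 .039
```

```text
t 21.25 p [0.6165 0.1841 0.0394] yang -18.85 theta 71.45 r 0.1079 F [1.9 0.1 0.7] open -0.0011335754528471696 q6 0.4350092643295978
th2 71.48 0.1075
shift [-0.47 -0.03  0.41] wz -0.0061
```

servo_tool(commands="0 0 0 0 5 0 0; 0 0 0 0 12 0 0; 0 0 0 0 0 0 0; 0 0 0 0 0 -40 0; 0 0 0 0 0 -60 0")

```text
time_s: 21.88
eef_pos: [0.6306, 0.1781, 0.1376]
eef_rot: [-0.002, 0.813, 0.582, -0.003]
wrist_force: [0.1, 1.0, -0.4]
opening: -0.001
grasp_force: 0.0
```

servo_tool(commands="0 0 0 0 0 -30 0; 0 0 0 50 0 0 0; 0 0 0 50 -20 0 0; 0 0 0 50 -30 0 0; 0 0 0 0 0 0 0")

```text
time_s: 22.5
eef_pos: [0.6318, 0.341, 0.1689]
eef_rot: [-0.001, 0.812, 0.584, -0.0]
wrist_force: [-0.4, -0.6, -0.0]
opening: -0.006
grasp_force: 0.0
```

```bash
python3 - <<'E'
from st import *
im=np.mean([camera('top').astype(float) for _ in range(5)],0).astype(np.uint8)
cv2.imwrite('pics/top9.png',im)
cv2.imwrite('pics/crop9.png',cv2.resize(im[145:245,190:290],(600,600),interpolation=cv2.INTER_CUBIC))
E
python3 fin.py top9|tail -1
```

```text
t 22.5 p [0.6318 0.341  0.1689] yang -18.54 theta 79.16 r 0.2639 F [-0.4 -0.6 -0. ] open -0.0056814118296285515 q6 0.6528913885470754
top9 (np.float64(47.55), array([0.15, 1.19]), np.float64(-1.858)) ptr (np.float64(47.30637476978423), [np.float64(47.25), np.float64(47.37)])
```

View pics/crop9.png

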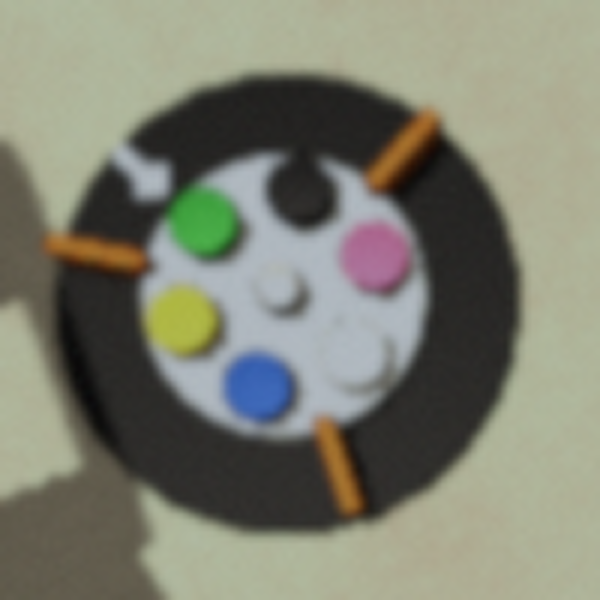

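The green pot at (204,221) is in line with the pointer at (147,178): 47.6° against 47.3°. The stand is unmoved and the fingers are clear.

```bash
python3 -c "
from bench import *
print(hand_in())"
```

```text
the job is handed in; nothing more can be done
None
```

I handed the job in with the green pot about 0.3° off the white pointer by the overhead camera, the stand unmoved and the fingers clear; one push hit the tab a little fast and it coasted about 4° past, so I nudged it back slowly.

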